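# Hang up the battery basket and show the pocket amplifier to the check-in camera

## Robot

A 6-joint arm with a two-finger parallel gripper is mounted at the origin on the work surface. World frame = base frame: x ahead of the robot, y to its left, z up, the work surface at z = 0. Lengths are in m, angles in rad, forces in N, time in s.
With the tool pointing down it reaches from about 0.35 to 1 m from the base axis. Payload 7.1 kg.
Tool frame: the origin (TCP) lies on the centre line of the jaws, within the pads' length; the fingertips stand 19 mm ahead of it and the grasp point (between the pads) is the TCP; z points along the fingers, y is the line along which they close (so a half turn about z gives the same grasp; the last joint's range is limited). The gripper opens to 85 mm and grips with 20 to 120 N. Pads are 22 mm wide; open, the fingers measure 114 mm over their backs; the gripper's body (76 mm by 85 mm) begins 54 mm behind the grasp point. The pads swing forward as they close: fully open they stand 13 mm farther back than shut.
Start: joints at [-1.33, 0.423, 1.63, -0, 1.089, -0.019], TCP at [0.161, -0.604, 0.25] pointing down, gripper open.
Joint ranges: [-3, 3], [-0.9, 2.11], [0.09, 2.58], [-1.31, 4.45], [0.11, 2.69], [-2.54, 2.54]. Speed limits (rad/s): [2.39, 2.39, 3.01, 3.14, 3.14, 3.14].

## Interface

Orientations are given as a rotation vector (axis times angle).
In Python, from workcell import manip gives the robot as it stands. The module is installed in compiled form; this text tells all that it offers.
- The arm moves only by the tool play_rows, never from a script. Its arguments are lists of equal length, an entry for each row: "delta_pos": the shift along the tool's x, y, z each as a share of 300 mm, from -1 to 1, a list of three; "delta_rot": the turn, a rotation vector about the tool's x, y, z each as a share of 30 degrees, from -1 to 1, a list of three; "gripper": the closure, from 0 (fully open) to 1 (shut). A call has 1 to 12 rows; each row shifts and turns the commanded pose from where the row before left it, along the tool's axes as they then stand; what a row does not reach is not made up. A row lasts 1/8 s, in which the tool goes at most 62.5 mm and 10.7 degrees, less where a joint would pass 70% of its speed; a pose out of reach is approached as far as the arm can. A call with a number of a shift or a turn outside -1 to 1 is refused whole. A call with a gripper value outside its range is refused whole. The fingers move at their own pace and stop on an object; "squeeze" is the grip in N (left out, the last holds). Time passes only in rows, so rows that do not move let the fingers close. It gives the time, the measured TCP pose, the force, the opening and the grip force at its end, in the units of the state.
- manip.observe(): the state, without advancing time (a new reading comes with each control period).
- manip.get_image(name): name is "scene" or "top" or "wrist"; returns (picture, depth): 400x640x3 uint8, red, green, blue; 400x640 float32, m along the optical axis (not along the pixel's ray), 0 where there is no reading.
- manip.get_calibration(name): a dict with "K" (3x3 intrinsics, pixels), "world_to_cam" (4x4, takes a point from world to camera coordinates). Camera axes: x right, y down, z forward; pixel columns grow to the right and rows downward; lengths in m; the calibration is good to about 2 mm. The wrist camera is an equidistant fisheye: a pixel r from the principal point sees the ray r / f radians off the axis. A picture is of the moment at which its call begins: read the wrist's pose just before it. get_calibration takes no time and is no camera call; for the wrist camera it gives the pose at the moment of the call.
- manip.close_job(): hands the job in; it is judged then, once.
The state is a dict: "clock": time; "q": joint angles; "qvel": joint speeds; "joint_torque": joint torques, N m; "tcp_pos": TCP position; "tcp_rot": TCP orientation; "force": force on the tool from outside, world axes, zero at the start; "ft_torque": the same for the moment, N m; "gripper_width": finger opening in m; "gripper_force": force on a finger pad.
Only numpy, scipy, OpenCV 4.12 (cv2) and the standard library are available. Lean on these libraries where they do the work, as an engineer would, in place of code of your own. Each camera call takes 0.05 s, during which the arm holds its last target. There are 200 camera calls.

## Task

The empty green battery basket has been left standing in front of the check-in camera: hang it by its handle on the two-prong hook on the front of the white battery return box. Then take the navy pocket amplifier out of its charging cradle and hold it up in front of the camera, upright and steady, with the label on its back square to the lens, centred on it at lens height and 15 cm away. Finish while still holding it there, and leave the other things on the shelf where they are.

Things in the scene. Friction and masses are not known exactly. Their poses are not given: they have to be found in the camera images.
- basket_handle (a point): Middle of the handle bar of the loose green plastic basket (70 x 130 mm, 55 mm high, empty, about 140 g). The white handle is rigid: a round bar 10 mm thick, straight and level for 104 mm along the basket's y (its long side), 125 mm above its underside; the ends bend down to the short sides. Axes: y along the bar, z up; the same either way round.
- basket: The same basket; origin at the centre of its underside, y along the handle bar, z up. It starts standing on the shelf about 15 cm in front of the camera's lens, turned at any angle up to about 35 degrees from square to it.
- hook_seat (a point): Where the middle of the handle bar's centre line lies when the basket hangs: over and midway between the two steel prongs, 232 mm above the shelf. Prongs 8 mm round, level, 60 mm apart along y (52 mm free between for fingers), pointing to -x; their ends turn up 28 mm out (-x), to 15 mm above this point: the bar's underside must pass over them. The box's front is 60 mm behind (+x). z up.
- battery_box: White steel battery return box, fixed on the low tiled wall at the back: 130 deep (x) x 340 wide (y) mm, top 250 mm above the shelf; slid along the wall from start to start. Origin at shelf level under its middle; its front faces -x. Hook at y +85 mm. At y -85 mm a 112 mm wide chute with a sprung steel flap juts out 65 mm (not used).
- amp_center (a point): Centre of the loose navy plastic pocket amplifier, half-way up: 24 mm thick (x), 58 mm wide (y), 98 mm high (z), about 110 g. Axes: +x out of its back (the labelled face), y across it, z up along it. It starts standing upright in the cradle, bottom 28 mm deep in the pocket with 2 mm play all round; lift it straight up.
- amp_label (a point): Centre of the white bar-striped label (40 mm wide, 30 mm high) on the amplifier's back: 12.5 mm out along +x from the amplifier's middle plane and 17 mm below its centre (32 mm above its bottom). Axes as the amplifier's, +x straight out of the label.
- amplifier: The same amplifier; origin at the centre of its underside, axes as above.
- cradle_floor (a point): Centre of the floor of the charging cradle's pocket, 12 mm above the shelf, on which the amplifier stands. The cradle is a fixed black block, foot 80 (x) x 94 (y) mm, its collar 52 x 86 mm ending 40 mm above the shelf (28 mm above this point). Axes: x through the amplifier's thickness, z up.
- lens (a point): Centre of the front of the check-in camera's lens, 186 mm above the shelf. Axes: the camera looks level along -x; +x points back into the camera, z up. The label must come to x -150 mm, y 0, z 0 here, with the amplifier's +x along this +x. The white head (62 x 60 x 52 mm) lies behind the lens and ends 26 mm above and 30 mm to either side of it.
- check_camera: The check-in camera on its stand, fixed: round foot of radius 55 mm, thin post, head on top (212 mm high). Origin on the shelf under the post, 53 mm behind the lens; it looks along -x.
- bottle_center (a point): Bystander: squat amber glass bottle with a black cap, radius 30 mm, 75 mm high; centre, half-way up.
- mirror: Bystander: closed coral compact mirror, a disc of radius 36 mm, 14 mm high; origin at the centre of its underside.
- curette_center (a point): Bystander: stainless ear curette lying flat, hexagonal handle 105 mm long and 8 mm thick along x, thin tip to +x (107 mm from the centre); point at the middle of the handle.
- aid_case: Bystander: grey hearing-aid case, 50 x 72 mm, 30 mm high; origin at the centre of its underside.
- cell_pack: Bystander: yellow round dial pack of button cells, radius 30 mm, 8 mm high; origin at the centre of its underside.
- dome_box: Bystander: small carton, 50 x 75 mm, 35 mm high; origin at the centre of its underside.
- wipes_tub: Bystander: white and blue tub of wipes, radius 44 mm, 139 mm high; origin at the centre of its underside.
Not all that is in view belongs to the job. Leave any brown or pink look-alike of the check_camera alone.

How it is judged:
On the way, in this order (a step that is already met when the one before it is completed fails the run):
1. the basket hangs by its handle on both prongs of the hook, let go (x of basket_handle in the frame of hook_seat between -0.03 and 0.03 m and y of basket_handle in the frame of hook_seat between -0.025 and 0.025 m and z of basket_handle in the frame of hook_seat between -0.01 and 0.01 m and angle between basket_handle's own z axis and vertical below 0.35 rad and contact force between basket and battery_box above 0.3 N and contact force between basket and the arm below 0.05 N and contact force between basket and the fingers below 0.05 N), for 0.3 s.
2. the amplifier is lifted clear out of the cradle (z of amplifier in the frame of cradle_floor above 0.05 m and contact force between amplifier and the fingers above 0.5 N), for 0.2 s.
At the end, for the whole second after the job is handed in: Basket hanging free on the hook (bar within 30, 25, 10 mm of its seat in x, y, z; tilt under 0.35 rad). Amplifier held still by the fingers alone, upright within 0.175 rad, label facing the lens within 0.175 rad, 150 +- 25 mm away, centred within 18 mm. Bystanders within 30 mm of their start (all of step 1 and x of amp_label in the frame of lens between -0.175 and -0.125 m and y of amp_label in the frame of lens between -0.018 and 0.018 m and z of amp_label in the frame of lens between -0.018 and 0.018 m and x of lens in the frame of amp_label above 0.1 m and angle between the x axis of amp_label and the x axis of lens, either way round below 0.175 rad and angle between amp_center's own z axis and vertical below 0.175 rad and contact force between amplifier and the fingers above 1 N and linear speed of amplifier below 0.02 m/s and contact force between amplifier and check_camera below 0.05 N and contact force between amplifier and basket below 0.05 N and distance of each of bottle_center, mirror, curette_center, aid_case, cell_pack, dome_box, wipes_tub from where it was at the start of the episode below 0.03 m); the arm keeps its last pose, push and grip.
It fails at once if a bystander is pushed more than 30 mm from its place (distance of any of bottle_center, mirror, curette_center, aid_case, cell_pack, dome_box, wipes_tub from where it was at the start of the episode above 0.03 m).
It fails at once if the bottle or the wipes tub is tipped (angle between any of bottle_center, wipes_tub's own z axis and vertical above 0.5 rad).
It also fails if it takes over 58 s, if anything falls off the work surface, if the arm or the gripper's body presses on something with over 40 N, if the wrist force passes 120 N, or if a joint passes its speed limit or range.

## Working session

There is one attempt and no reset: what is moved stays moved. The work goes in short steps, Python scripts to look and compute and a tool call to move; the robot and the scene stay as the last step left them, time stands still between calls to the robot, and variables do not carry over. Pictures are saved under pics/ and viewed, at most 10 in all, crops included, and the job is handed in when it is done.

Besides the shell and the picture viewer there is one more tool, called after ">>>" as name(argument=value, ...) on one line, values as JSON. play_rows: Moves the arm, as the interface text tells. Its arguments: {"type":"object","properties":{"delta_pos":{"type":"array","items":{"type":"array","items":{"type":"number"}}},"delta_rot":{"type":"array","items":{"type":"array","items":{"type":"number"}}},"gripper":{"type":"array","items":{"type":"number"}},"squeeze":{"type":"number"}},"required":["delta_pos","delta_rot","gripper"]}

```bash
mkdir -p pics
cat > h.py <<'E'
import numpy as np,cv2
from workcell import manip
from scipy.spatial.transform import Rotation as R
def cloud(name):
    im,d=manip.get_image(name);c=manip.get_calibration(name);K=c['K'];T=np.linalg.inv(c['world_to_cam'])
    v,u=np.mgrid[0:400,0:640]
    p=np.stack([(u-K[0,2])/K[0,0]*d,(v-K[1,2])/K[1,1]*d,d],-1)@T[:3,:3].T+T[:3,3]
    p[d==0]=np.nan
    return im,p
E
python3 - <<'E'
from h import *
for n in ['scene','top']:
    im,p=cloud(n); np.savez(n+'.npz',im=im,p=p)
    cv2.imwrite(f'pics/{n}0.png',im[...,::-1])
    c=manip.get_calibration(n);print(n,np.linalg.inv(c['world_to_cam'])[:3].round(3).tolist(),c['K'].tolist())
print(manip.observe())
E
```

```text
scene [[-0.287, 0.654, -0.7, 1.265], [0.958, 0.205, -0.201, 0.353], [0.012, -0.728, -0.686, 0.933]] [[408.8529418863959, 0.0, 326.37340389109886], [0.0, 408.8529418863959, 198.68131854633558], [0.0, 0.0, 1.0]]
top [[-0.028, -0.996, 0.086, 0.348], [-1.0, 0.028, -0.006, 0.125], [0.003, -0.086, -0.996, 1.628]] [[499.5831076090983, 0.0, 316.3238815787509], [0.0, 499.5831076090983, 208.39012640353397], [0.0, 0.0, 1.0]]
{'clock': 0.1, 'q': array([-1.33002001e+00,  4.23790124e-01,  1.63064280e+00,  8.61233696e-06,
        1.08858061e+00, -1.90351377e-02]), 'qvel': array([-0.00068306, -0.00221205, -0.00065433,  0.00186387,  0.00015453,
       -0.00139306]), 'joint_torque': array([-1.43792138e-03, -5.58427405e+01, -2.82444263e+01, -8.91230070e-05,
        2.92525125e-03, -1.78170490e-05]), 'tcp_pos': array([ 0.16045241, -0.60355509,  0.24959587]), 'tcp_rot': array([-3.11372165e+00, -4.06774739e-01,  2.34934314e-04]), 'force': array([-0.2057628 , -0.16501059,  0.31494108]), 'ft_torque': array([0.00292641, 0.01145349, 0.03877621]), 'gripper_force': 0.0, 'gripper_width': 0.08506772586668207}
```

View pics/scene0.png

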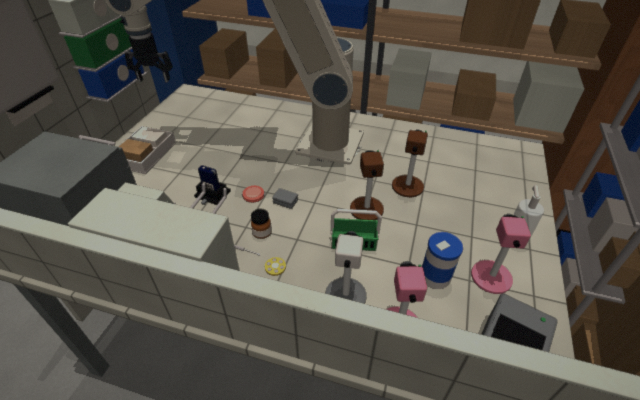

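View pics/top0.png

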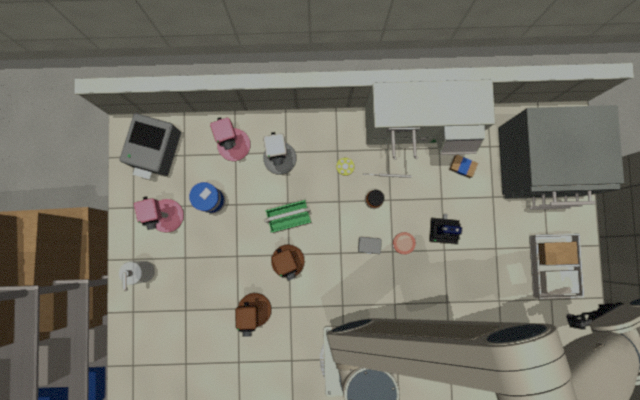

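The scene shows the white camera (348,250), the green basket with its white handle in front of it (355,230), and the navy amp in its black cradle (210,182). In the top view these are at (275,147), (289,216) and (447,230). The white box with the two-prong hook is at (403,140) in the top view. There are two brown cameras (top 285,262 and 247,318) and two pink ones (top 223,132 and 148,210). Only the white one fits the description, and the basket stands in front of it. The grey cabinet at (560,150) is not the white box.

Run:
```python
from h import *
S=np.load('scene.npz');T=np.load('top.npz')
def rep(lbl,Q):
    if len(Q)<5: print(lbl,'few',len(Q));return
    r=cv2.minAreaRect(Q[:,:2].astype(np.float32)*1000)
    print(lbl,len(Q),'min',np.nanmin(Q,0).round(3),'max',np.nanmax(Q,0).round(3),'med',np.nanmedian(Q,0).round(3),'rect',[np.round(x,1) for x in r])
def sel(D,box,zlo,zhi,col=None):
    im,p=D['im'].astype(int),D['p'];u0,v0,u1,v1=box
    m=np.zeros(im.shape[:2],bool);m[v0:v1,u0:u1]=1
    m&=(p[...,2]>zlo)&(p[...,2]<zhi)
    if col: m&=col(im[...,0],im[...,1],im[...,2])
    return p[m]
white=lambda r,g,b:(r>110)&(abs(r-b)<50)
green=lambda r,g,b:(g>r+30)&(g>b+20)
blue=lambda r,g,b:(b>r+25)&(b>g+15)
rep('head top T',sel(T,(255,125,300,180),.2,.225,None))
rep('head top S',sel(S,(325,225,375,275),.203,.22,None))
rep('basket green T',sel(T,(255,190,325,245),.02,.08,green))
rep('handle T',sel(T,(255,190,325,245),.105,.14))
rep('handle S',sel(S,(320,195,395,260),.11,.14))
rep('basket rim S',sel(S,(320,195,395,260),.045,.065,green))
rep('boxtop T',sel(T,(365,70,500,140),.24,.26))
rep('prongs T',sel(T,(380,125,430,170),.2,.27))
rep('chute T',sel(T,(435,110,500,160),.05,.24))
rep('amp T',sel(T,(420,205,475,255),.095,.13))
rep('amp S',sel(S,(185,155,240,215),.1,.13))
rep('collar T',sel(T,(420,205,475,255),.03,.05))
rep('collar S',sel(S,(185,155,240,215),.034,.044))
rep('foot T',sel(T,(420,205,475,255),.005,.02))
for n,b in dict(bottle=(360,185,390,212),mirror=(388,228,420,258),case=(355,232,385,258),cells=(333,154,358,180),cur=(358,165,415,182),carton=(448,150,480,180),tub=(188,178,226,216),pink1=(205,112,255,165),brown1=(268,242,308,285)).items():
    rep(n,sel(T,b,.006,.3))
for n,b in dict(a=(255,190,325,245),b=(255,125,300,180),c=(380,125,430,170),d=(420,205,475,255)).items():
    pass
w=np.hstack([cv2.resize(T['im'][120:250,250:330],None,fx=4,fy=4,interpolation=2)[:,:],cv2.resize(T['im'][120:250,380:480],None,fx=4,fy=4,interpolation=2)])
cv2.imwrite('pics/crop1.png',w[...,::-1])
```

```text
head top T 493 min [0.604 0.2   0.2  ] max [0.69  0.265 0.223] med [0.652 0.231 0.212] rect [array([646.3, 231.2]), array([84.4, 60. ]), np.float64(8.0)]
head top S 587 min [0.619 0.204 0.203] max [0.694 0.267 0.215] med [0.662 0.236 0.21 ] rect [array([655.5, 234.6]), array([71.4, 59.6]), np.float64(8.3)]
basket green T 194 min [0.415 0.138 0.021] max [0.511 0.276 0.067] med [0.484 0.212 0.055] rect [array([462.6, 207.2]), array([ 74.5, 128.2]), np.float64(13.4)]
handle T 153 min [0.444 0.139 0.107] max [0.48  0.277 0.137] med [0.462 0.206 0.129] rect [array([462.1, 207.8]), array([ 10.2, 142. ]), np.float64(13.1)]
handle S 176 min [0.447 0.144 0.111] max [0.484 0.276 0.132] med [0.465 0.21  0.126] rect [array([463.8, 210. ]), array([ 13.1, 135.2]), np.float64(13.0)]
basket rim S 199 min [0.413 0.144 0.045] max [0.515 0.28  0.059] med [0.438 0.22  0.053] rect [array([463.8, 210.6]), array([ 77.1, 130.3]), np.float64(12.9)]
boxtop T 6431 min [ 0.649 -0.414  0.24 ] max [ 0.86  -0.035  0.26 ] med [ 0.754 -0.231  0.251] rect [array([ 753.8, -221.9]), array([379.3, 202.6]), np.float64(88
[... 1862 characters left out ...]
127  0.008] rect [array([ 597.3, -115.3]), array([184. ,  53.3]), np.float64(88.5)]
carton 621 min [ 0.569 -0.423  0.006] max [ 0.652 -0.273  0.191] med [ 0.616 -0.354  0.037] rect [array([ 611.7, -347.4]), array([150.,  83.]), np.float64(89.1)]
tub 910 min [0.477 0.411 0.006] max [0.599 0.534 0.148] med [0.519 0.446 0.138] rect [array([538.7, 472.6]), array([121.7, 122.8]), np.float64(1.2)]
pink1 1280 min [0.64  0.314 0.006] max [0.818 0.477 0.223] med [0.695 0.373 0.022] rect [array([728.6, 395.6]), array([162.3, 174.4]), np.float64(88.6)]
brown1 980 min [0.245 0.15  0.006] max [0.383 0.278 0.221] med [0.321 0.204 0.204] rect [array([313.5, 214.3]), array([126. , 134.8]), np.float64(88.4)]
```

View pics/crop1.png

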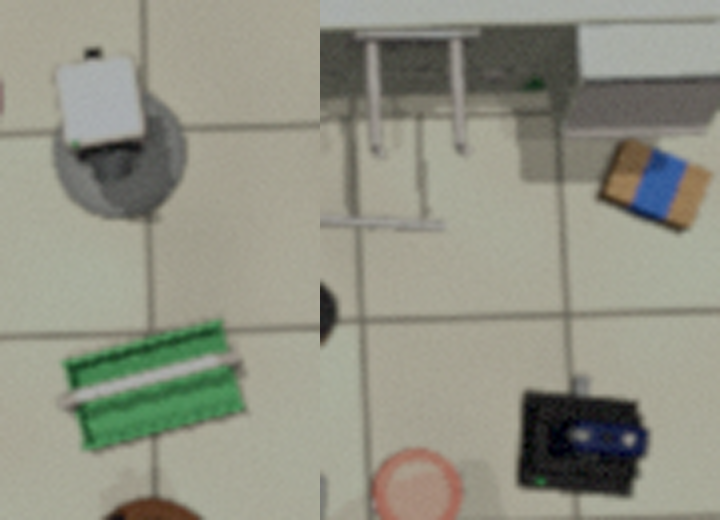

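```bash
cat >> h.py <<'E'
def go(target,yaw,rows=None,vmax=.045,wmax=8):
    """rows to reach world target with tool down, tool x at yaw deg"""
    o=manip.observe();C=R.from_rotvec(o['tcp_rot']);cur=C
    y=np.radians(yaw);G=R.from_matrix(np.array([[np.cos(y),np.sin(y),0],[np.sin(y),-np.cos(y),0],[0,0,-1]]))
    d=np.array(target)-o['tcp_pos'];rv=(C.inv()*G).as_rotvec()
    n=rows or int(max(1,np.ceil(np.linalg.norm(d)/vmax),np.ceil(np.degrees(np.linalg.norm(rv))/wmax)))
    step=R.from_rotvec(rv/n);dp=[]
    for i in range(n):
        dp.append((cur.inv().apply(d/n)/.3).round(3).tolist());cur=cur*step
    print('t',o['clock'],'tcp',o['tcp_pos'].round(4),'toolx yaw',np.degrees(np.arctan2(*C.as_matrix()[[1,0],0])).round(2),'q6',o['q'][5].round(2),'w',o['gripper_width'],'f',o['force'].round(1))
    print(n,'dp',dp,'dr',(np.degrees(rv/n)/30).round(3).tolist())
E
python3 - <<'E'
from h import *
S=np.load('scene.npz');T=np.load('top.npz')
for nm,D,b in (('T',T,(380,125,430,170)),('S',S,(120,180,240,260))):
    p=D['p'];im=D['im'].astype(int);u0,v0,u1,v1=b
    Q=p[v0:v1,u0:u1].reshape(-1,3)
    m=(Q[:,2]>.215)&(Q[:,2]<.256)&(Q[:,0]<.678)&(Q[:,0]>.56)&(Q[:,1]<-.03)&(Q[:,1]>-.22)
    Q=Q[m]
    if len(Q)<6: print(nm,len(Q));continue
    c=Q[:,1].mean()
    for s in (Q[:,1]<c,Q[:,1]>=c):
        q=Q[s];print(nm,len(q),q.min(0).round(3),q.max(0).round(3),q.mean(0).round(3),'slope',np.polyfit(q[:,0],q[:,1],1).round(3))
# box
Q=T['p'][75:135,365:500].reshape(-1,3);m=(abs(Q[:,2]-.25)<.006)
Q=Q[m];print('boxtop',Q.min(0),Q.max(0),[np.round(x,1) for x in cv2.minAreaRect(Q[:,:2].astype(np.float32)*1000)])
fr=[(y,Q[abs(Q[:,1]-y)<.006][:,0].min()) for y in (-.15,-.1,-.05,-.2)];print('front',np.round(fr,3))
# camera foot + head
for nm,D,b in (('T',T,(250,120,305,185)),('S',S,(315,225,380,310))):
    p=D['p'];im=D['im'].astype(int);u0,v0,u1,v1=b
    Q=p[v0:v1,u0:u1].reshape(-1,3);I=im[v0:v1,u0:u1].reshape(-1,3)
    h=Q[(abs(Q[:,2]-.212)<.005)&(I.min(1)>120)]
    print(nm,'head white',len(h),[np.round(x,1) for x in cv2.minAreaRect(h[:,:2].astype(np.float32)*1000)])
    l=Q[(Q[:,2]>.15)&(Q[:,2]<.23)&(I.max(1)<100)];print('dark',len(l),l.min(0).round(3),l.max(0).round(3))
    f=Q[(Q[:,2]>.006)&(Q[:,2]<.03)&(I.max(1)<150)]
    if len(f)>10: print('foot',len(f),cv2.minEnclosingCircle(f[:,:2].astype(np.float32)*1000),f.min(0),f.max(0))
w=np.hstack([cv2.resize(S['im'][150:220,180:260],None,fx=5,fy=5,interpolation=2),cv2.resize(S['im'][215:285,310:385],None,fx=5,fy=5,interpolation=2)])
cv2.imwrite('pics/crop2.png',w[...,::-1])
go([.44,-.30,.30],85)
E
```

```text
T 76 [ 0.6   -0.171  0.221] [ 0.677 -0.162  0.252] [ 0.64  -0.166  0.229] slope [-0.017 -0.155]
T 75 [ 0.599 -0.111  0.221] [ 0.677 -0.102  0.251] [ 0.64  -0.106  0.229] slope [-0.02  -0.093]
S 97 [ 0.601 -0.169  0.218] [ 0.672 -0.159  0.246] [ 0.631 -0.163  0.228] slope [ 0.    -0.163]
S 90 [ 0.601 -0.109  0.22 ] [ 0.673 -0.099  0.247] [ 0.633 -0.103  0.228] slope [-0.011 -0.095]
boxtop [ 0.66383838 -0.4043282   0.24400971] [ 0.84150294 -0.03696149  0.25599946] [array([ 754.5, -216.8]), array([367.4, 171. ]), np.float64(87.1)]
front [[-0.15   0.69 ]
 [-0.1    0.689]
 [-0.05   0.692]
 [-0.2    0.69 ]]
T head white 373 [array([656.8, 233.2]), array([59.2, 58.5]), np.float64(7.2)]
dark 145 [0.603 0.201 0.165] [0.699 0.256 0.217]
foot 487 ((684.5614624023438, 228.9549102783203), 100.58885192871094) [0.5865626  0.17438108 0.00600143] [0.78364457 0.32920867 0.02578156]
S head white 479 [array([659.8, 235.6]), array([60.8, 56.7]), np.float64(7.4)]
dark 303 [0.604 0.204 0.163] [0.702 0.267 0.214]
foot 965 ((547.31494140625, 231.76266479492188), 136.38983154296875) [0.41448043 0.14270506 0.00601572] [0.67732732 0.28964465 0.02978097]
t 0.1 tcp [ 0.1605 -0.6036  0.2496] toolx yaw 14.89 q6 -0.02 w 0.08506772586668207 f [-0.2 -0.2  0.3]
10 dp [[0.116, -0.074, -0.017], [0.124, -0.059, -0.017], [0.13, -0.044, -0.017], [0.135, -0.027, -0.017], [0.137, -0.011, -0.017], [0.137, 0.006, -0.017], [0.136, 0.023, -0.017], [0.132, 0.039, -0.017], [0.126, 0.055, -0.017], [0.118, 0.07, -0.017]] dr [-0.0, -0.0, -0.234]
```

View pics/crop2.png

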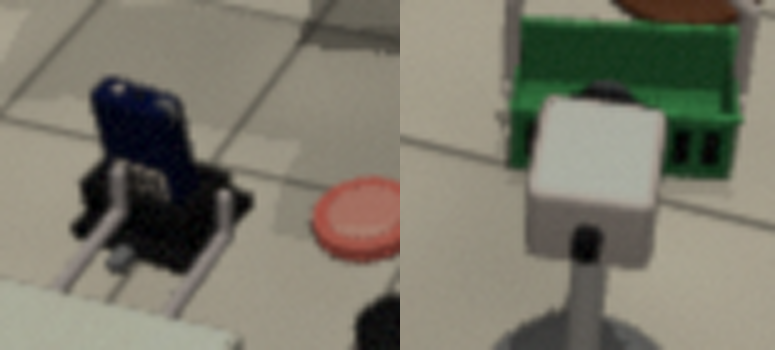

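The label stripes show on the amp's +x face (crop 145,180), so no half turn is needed. The white camera is confirmed, with the lens at about (0.605, 0.227) and yaw about 7.7°. The hook seat is at about (0.631, -0.135, 0.232). Next I move to the basket.

>>> play_rows(delta_pos=[[0.116,-0.074,-0.017],[0.124,-0.059,-0.017],[0.13,-0.044,-0.017],[0.135,-0.027,-0.017],[0.137,-0.011,-0.017],[0.137,0.006,-0.017],[0.136,0.023,-0.017],[0.132,0.039,-0.017],[0.126,0.055,-0.017],[0.118,0.07,-0.017]], delta_rot=[[0,0,-0.234],[0,0,-0.234],[0,0,-0.234],[0,0,-0.234],[0,0,-0.234],[0,0,-0.234],[0,0,-0.234],[0,0,-0.234],[0,0,-0.234],[0,0,-0.234]], gripper=[0,0,0,0,0,0,0,0,0,0], squeeze=40)

```text
clock: 1.35
tcp_pos: [0.44, -0.299, 0.3013]
tcp_rot: [-2.31, -2.128, 0.0]
force: [0.4, -0.4, 0.0]
gripper_width: 0.0856
gripper_force: 0.0
```

```bash
python3 -c "
from h import *
go([.463,.209,.26],103)"
```

```text
t 1.35 tcp [ 0.44   -0.299   0.3013] toolx yaw 85.32 q6 -0.54 w 0.08563132404497384 f [ 0.4 -0.4  0. ]
12 dp [[0.141, -0.005, 0.011], [0.141, -0.002, 0.011], [0.141, 0.002, 0.011], [0.141, 0.006, 0.011], [0.141, 0.009, 0.011], [0.141, 0.013, 0.011], [0.14, 0.017, 0.011], [0.14, 0.02, 0.011], [0.139, 0.024, 0.011], [0.139, 0.027, 0.011], [0.138, 0.031, 0.011], [0.137, 0.034, 0.011]] dr [-0.0, -0.0, -0.049]
```

>>> play_rows(delta_pos=[[0.141,-0.005,0.011],[0.141,-0.002,0.011],[0.141,0.002,0.011],[0.141,0.006,0.011],[0.141,0.009,0.011],[0.141,0.013,0.011],[0.14,0.017,0.011],[0.14,0.02,0.011],[0.139,0.024,0.011],[0.139,0.027,0.011],[0.138,0.031,0.011],[0.137,0.034,0.011]], delta_rot=[[0,0,-0.049],[0,0,-0.049],[0,0,-0.049],[0,0,-0.049],[0,0,-0.049],[0,0,-0.049],[0,0,-0.049],[0,0,-0.049],[0,0,-0.049],[0,0,-0.049],[0,0,-0.049],[0,0,-0.049]], gripper=[0,0,0,0,0,0,0,0,0,0,0,0])

```text
clock: 2.85
tcp_pos: [0.4641, 0.209, 0.2614]
tcp_rot: [-1.96, -2.455, 0.001]
force: [0.1, -0.6, -0.1]
gripper_width: 0.0854
gripper_force: 0.0
```

```bash
python3 -c "
from h import *
go([.463,.209,.125],103)"
```

```text
t 2.85 tcp [0.4641 0.209  0.2614] toolx yaw 102.78 q6 0.18 w 0.08544229231059688 f [ 0.1 -0.6 -0.1]
4 dp [[0.0, -0.001, 0.114], [0.0, -0.001, 0.114], [0.0, -0.001, 0.114], [0.0, -0.001, 0.114]] dr [-0.0, 0.0, -0.002]
```

>>> play_rows(delta_pos=[[0,0,0.114],[0,0,0.114],[0,0,0.114],[0,0,0.112],[0,0,0],[0,0,0],[0,0,0],[0,0,0],[0,0,0],[0,0,0],[0,0,0]], delta_rot=[[0,0,0],[0,0,0],[0,0,0],[0,0,0],[0,0,0],[0,0,0],[0,0,0],[0,0,0],[0,0,0],[0,0,0],[0,0,0]], gripper=[0,0,0,0,0.5,0.7,1,1,1,1,1], squeeze=50)

```text
clock: 4.22
tcp_pos: [0.4648, 0.2078, 0.1266]
tcp_rot: [1.961, 2.454, 0.002]
force: [-2.0, -1.1, 6.3]
gripper_width: 0.0082
gripper_force: 48.8
```

```bash
python3 -c "
from h import *
go([.463,.209,.285],103,5)"
```

```text
t 4.225 tcp [0.4648 0.2078 0.1266] toolx yaw 102.73 q6 0.17 w 0.008176808626118649 f [-2.  -1.1  6.3]
5 dp [[0.001, -0.001, -0.106], [0.001, -0.001, -0.106], [0.001, -0.001, -0.106], [0.001, -0.001, -0.106], [0.001, -0.001, -0.106]] dr [0.001, -0.0, -0.002]
```

>>> play_rows(delta_pos=[[0,0,-0.03],[0,0,-0.08],[0,0,-0.11],[0,0,-0.11],[0,0,-0.11],[0,0,-0.09],[0,0,0]], delta_rot=[[0,0,0],[0,0,0],[0,0,0],[0,0,0],[0,0,0],[0,0,0],[0,0,0]], gripper=[1,1,1,1,1,1,1])

```text
clock: 5.1
tcp_pos: [0.4654, 0.2081, 0.2869]
tcp_rot: [1.96, 2.452, 0.007]
force: [-0.7, -1.1, -1.7]
gripper_width: 0.008
gripper_force: 48.9
```

```bash
python3 -c "
from h import *
im,p=cloud('scene');cv2.imwrite('pics/lift.png',im[100:300,100:450,::-1])
go([.51,-.135,.285],90,12)"
```

```text
t 5.15 tcp [0.4645 0.2077 0.2853] toolx yaw 102.72 q6 0.18 w 0.008143835847401887 f [ 0.2  0.6 -2. ]
12 dp [[-0.096, -0.009, 0.0], [-0.096, -0.007, 0.0], [-0.096, -0.005, 0.0], [-0.096, -0.003, 0.0], [-0.096, -0.002, 0.0], [-0.096, 0.0, 0.0], [-0.096, 0.002, 0.0], [-0.096, 0.004, 0.0], [-0.096, 0.006, 0.0], [-0.096, 0.007, 0.0], [-0.096, 0.009, 0.0], [-0.095, 0.011, 0.0]] dr [0.0, -0.0, 0.035]
```

View pics/lift.png

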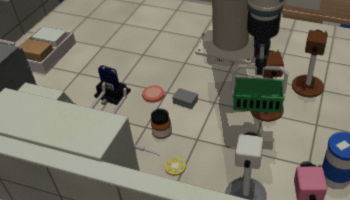

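The basket is lifted and hangs level at about (258,95) in the crop. Next I carry it to a point in front of the hook.

>>> play_rows(delta_pos=[[-0.07,-0.009,0],[-0.096,-0.007,0],[-0.1,-0.005,0],[-0.1,-0.003,0],[-0.1,-0.002,0],[-0.1,0,0],[-0.1,0.002,0],[-0.1,0.004,0],[-0.1,0.006,0],[-0.1,0.007,0],[-0.096,0.009,0],[-0.088,0.011,0]], delta_rot=[[0,0,0.035],[0,0,0.035],[0,0,0.035],[0,0,0.035],[0,0,0.035],[0,0,0.035],[0,0,0.035],[0,0,0.035],[0,0,0.035],[0,0,0.035],[0,0,0.035],[0,0,0.035]], gripper=[1,1,1,1,1,1,1,1,1,1,1,1])

```text
clock: 6.65
tcp_pos: [0.5086, -0.1359, 0.2827]
tcp_rot: [-2.218, -2.221, 0.002]
force: [0.4, -0.3, -0.4]
gripper_width: 0.0082
gripper_force: 48.9
```

```bash
python3 -c "
from h import *
im,p=cloud('scene')
I=im.astype(int);m=(I[...,1]>I[...,0]+30)&(I[...,1]>I[...,2]+20)&(p[...,2]>.1)&(p[...,2]<.25)
Q=p[m];print('basket',len(Q),Q.min(0),Q.max(0))
im,p=cloud('top')
w=(p[...,2]>.28)&(p[...,2]<.305)&(abs(p[...,1]+.135)<.08)&(abs(p[...,0]-.51)<.03)
if w.sum()>5: print(w.sum(),p[w].min(0),p[w].max(0))
go([.631,-.135,.285],90,6)"
```

```text
basket 878 [ 0.13565681 -0.94391104  0.1092434 ] [0.67525956 0.69399935 0.24992179]
45 [ 0.50463958 -0.11254226  0.28093957] [ 0.51385407 -0.07005387  0.2958242 ]
t 6.75 tcp [ 0.509  -0.1369  0.2829] toolx yaw 89.98 q6 -0.28 w 0.008111829759199813 f [ 0.6 -1.  -0.7]
6 dp [[0.001, 0.068, -0.001], [0.001, 0.068, -0.001], [0.001, 0.068, -0.001], [0.001, 0.068, -0.001], [0.001, 0.068, -0.001], [0.001, 0.068, -0.001]] dr [-0.001, -0.0, -0.0]
```

>>> play_rows(delta_pos=[[0,0.04,0],[0,0.068,0],[0,0.08,0],[0,0.08,0],[0,0.075,0],[0,0.062,0],[0,0,0],[0,0,0]], delta_rot=[[0,0,0],[0,0,0],[0,0,0],[0,0,0],[0,0,0],[0,0,0],[0,0,0],[0,0,0]], gripper=[1,1,1,1,1,1,1,1])

```text
clock: 7.75
tcp_pos: [0.6304, -0.1341, 0.2839]
tcp_rot: [-2.217, -2.224, 0.001]
force: [-0.0, -0.2, -1.2]
gripper_width: 0.0078
gripper_force: 48.8
```

```bash
python3 -c "
from h import *
im,p=cloud('top')
w=(p[...,2]>.275)&(p[...,2]<.302)&(abs(p[...,1]+.135)<.08)&(abs(p[...,0]-.63)<.03)
if w.sum()>5: print(w.sum(),p[w].min(0),p[w].max(0),np.median(p[w],0))
go([.631,-.135,.236],90,4)"
```

```text
63 [ 0.62492038 -0.19942222  0.27554584] [ 0.63474766 -0.0645937   0.29273683] [ 0.62948712 -0.09014252  0.28650457]
t 7.8 tcp [ 0.6303 -0.1343  0.2841] toolx yaw 90.16 q6 -0.23 w 0.00796173953459384 f [-0.2  0.8 -1. ]
4 dp [[-0.001, 0.001, 0.04], [-0.001, 0.001, 0.04], [-0.001, 0.001, 0.04], [-0.001, 0.001, 0.04]] dr [-0.001, -0.0, 0.001]
```

>>> play_rows(delta_pos=[[0,0,0.04],[0,0,0.05],[0,0,0.04],[0,0,0.03],[0,0,0.008],[0,0,0],[0,0,0],[0,0,0],[0,0,0]], delta_rot=[[0,0,0],[0,0,0],[0,0,0],[0,0,0],[0,0,0],[0,0,0],[0,0,0],[0,0,0],[0,0,0]], gripper=[1,1,1,1,1,1,0.65,0.65,0.65])

```text
clock: 8.93
tcp_pos: [0.6312, -0.135, 0.2346]
tcp_rot: [2.219, 2.223, 0.001]
force: [0.2, 0.6, 0.2]
gripper_width: 0.0299
gripper_force: 0.0
```

```bash
python3 -c "
from h import *
o=manip.observe();print(o['tcp_pos'],o['force'],o['gripper_width'],o['gripper_force'])
im,p=cloud('scene');cv2.imwrite('pics/hang.png',cv2.resize(im[150:290,80:280,::-1],None,fx=3,fy=3))
"
```

```text
[ 0.63123188 -0.13495194  0.23458152] [0.2320924  0.62858899 0.24278175] 0.02988504135706049 0.0
```

View pics/hang.png

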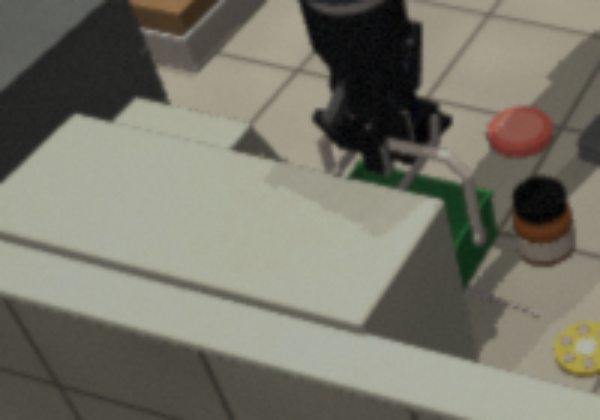

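The handle bar rests on the prongs at about (415,150), with the fingers open around it. I retreat straight up.

>>> play_rows(delta_pos=[[0,0,-0.03],[0,0,-0.08],[0,0,-0.1],[0,0,-0.1],[0,0,0],[0,0,0]], delta_rot=[[0,0,0],[0,0,0],[0,0,0],[0,0,0],[0,0,0],[0,0,0]], gripper=[0.65,0.65,0.65,0.65,0.65,0.65])

```text
clock: 9.72
tcp_pos: [0.6306, -0.1348, 0.3267]
tcp_rot: [-2.219, -2.223, 0.001]
force: [-0.9, -0.1, -0.6]
gripper_width: 0.0299
gripper_force: 0.0
```

```bash
python3 -c "
from h import *
im,p=cloud('scene')
w=(p[...,2]>.2)&(p[...,2]<.25)&(p[...,1]<-.06)&(p[...,1]>-.21)&(p[...,0]>.618)&(p[...,0]<.645)
print('bar',w.sum(),p[w].min(0),p[w].max(0),np.median(p[w],0))
I=im.astype(int);m=(I[...,1]>I[...,0]+30)&(I[...,1]>I[...,2]+20)&(p[...,2]>.08)&(p[...,2]<.22)&(abs(p[...,1]+.135)<.1)&(abs(p[...,0]-.63)<.1)
Q=p[m];print('basket',len(Q),Q.min(0),Q.max(0))
go([.405,-.293,.24],83)"
```

```text
bar 279 [ 0.61903847 -0.20205886  0.20061336] [ 0.6447507  -0.06019829  0.23832236] [ 0.63499196 -0.12455079  0.23132565]
basket 247 [ 0.59422805 -0.19569904  0.10653784] [ 0.6686969  -0.06473286  0.16293515]
t 9.775 tcp [ 0.6304 -0.1348  0.3261] toolx yaw 90.12 q6 -0.23 w 0.030204524946727183 f [-0.3  1.1 -0.6]
7 dp [[-0.075, -0.107, 0.041], [-0.077, -0.106, 0.041], [-0.079, -0.105, 0.041], [-0.081, -0.103, 0.041], [-0.083, -0.102, 0.041], [-0.084, -0.1, 0.041], [-0.086, -0.099, 0.041]] dr [-0.0, -0.0, 0.034]
```

>>> play_rows(delta_pos=[[-0.075,-0.107,0],[-0.077,-0.106,0.0],[-0.079,-0.105,0.041],[-0.081,-0.103,0.06],[-0.083,-0.102,0.06],[-0.084,-0.1,0.06],[-0.086,-0.099,0.06],[0,0,0]], delta_rot=[[0,0,0.034],[0,0,0.034],[0,0,0.034],[0,0,0.034],[0,0,0.034],[0,0,0.034],[0,0,0.034],[0,0,0]], gripper=[0.65,0.5,0,0,0,0,0,0])

```text
clock: 10.78
tcp_pos: [0.4028, -0.2931, 0.2404]
tcp_rot: [-2.352, -2.074, 0.002]
force: [-0.5, -1.2, -0.1]
gripper_width: 0.0853
gripper_force: 0.0
```

```bash
python3 -c "
from h import *
c=manip.get_calibration('wrist');im,d=manip.get_image('wrist');print(c['K'].round(1).tolist(),c['world_to_cam'].round(3).tolist());cv2.imwrite('pics/wrist.png',im[...,::-1])
go([.405,-.293,.084],83.3)"
```

```text
[[309.7, 0.0, 325.3], [0.0, 309.7, 199.1], [0.0, 0.0, 1.0]] [[0.992, -0.126, -0.004, -0.436], [-0.12, -0.95, 0.287, -0.265], [-0.04, -0.284, -0.958, 0.302], [0.0, 0.0, 0.0, 1.0]]
t 10.825 tcp [ 0.4045 -0.2931  0.2415] toolx yaw 82.86 q6 -0.53 w 0.08536246728580389 f [ 1.1 -0.5 -0.3]
4 dp [[-0.0, 0.001, 0.131], [-0.0, 0.001, 0.131], [0.0, 0.001, 0.131], [0.0, 0.0, 0.131]] dr [-0.001, -0.001, -0.004]
```

View pics/wrist.png

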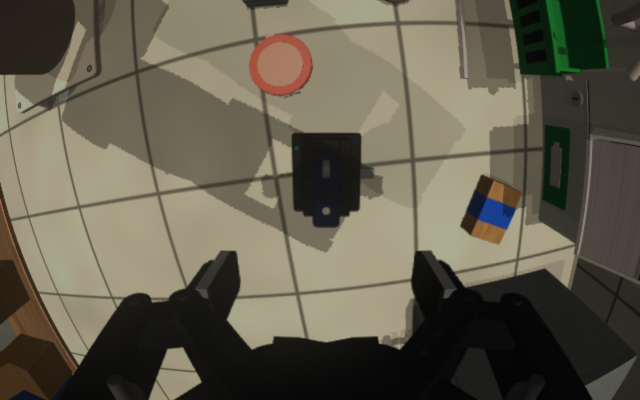

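The amp (326,190) is centred between the jaws and aligned with them. I descend and grip.

>>> play_rows(delta_pos=[[0,0,0.12],[0,0,0.14],[0,0,0.14],[0,0,0.12],[0,0,0],[0,0,0],[0,0,0],[0,0,0],[0,0,0],[0,0,0],[0,0,0]], delta_rot=[[0,0,0],[0,0,0],[0,0,0],[0,0,0],[0,0,0],[0,0,0],[0,0,0],[0,0,0],[0,0,0],[0,0,0],[0,0,0]], gripper=[0,0,0,0,0,0.4,0.6,1,1,1,1], squeeze=40)

```text
clock: 12.2
tcp_pos: [0.4051, -0.293, 0.0874]
tcp_rot: [-2.352, -2.081, 0.001]
force: [-6.2, -0.6, 6.6]
gripper_width: 0.0236
gripper_force: 40.2
```

>>> play_rows(delta_pos=[[0,0,-0.03],[0,0,-0.08],[0,0,-0.1],[0,0,-0.1],[0,0,-0.1],[0,0,-0.1],[0,0,-0.08],[0,0,0]], delta_rot=[[0,0,0],[0,0,0],[0,0,0],[0,0,0],[0,0,0],[0,0,0],[0,0,0],[0,0,0]], gripper=[1,1,1,1,1,1,1,1])

```text
clock: 13.2
tcp_pos: [0.407, -0.2939, 0.266]
tcp_rot: [2.349, 2.078, 0.002]
force: [0.0, 0.2, -1.7]
gripper_width: 0.0239
gripper_force: 39.4
```

```bash
python3 -c "
from h import *
im,p=cloud('scene');I=im.astype(int)
m=(I[...,2]>I[...,0]+15)&(I[...,2]>I[...,1]+10)&(abs(p[...,0]-.404)<.05)&(abs(p[...,1]+.293)<.06)&(p[...,2]>.08)
Q=p[m];print(len(Q),Q.min(0),Q.max(0),Q.mean(0))
go([.44,.205,.30],97.5)"
```

```text
76 [ 0.40567942 -0.32714808  0.1952537 ] [ 0.43336208 -0.26526795  0.4340804 ] [ 0.42069688 -0.27682198  0.26388567]
t 13.25 tcp [ 0.4062 -0.2933  0.2645] toolx yaw 82.98 q6 -0.53 w 0.023749799710927024 f [ 0.  -0.1 -1.9]
12 dp [[0.139, -0.008, -0.01], [0.139, -0.005, -0.01], [0.139, -0.002, -0.01], [0.139, 0.001, -0.01], [0.139, 0.004, -0.01], [0.139, 0.007, -0.01], [0.138, 0.01, -0.01], [0.138, 0.013, -0.01], [0.138, 0.016, -0.01], [0.137, 0.019, -0.01], [0.137, 0.022, -0.01], [0.137, 0.024, -0.01]] dr [0.0, 0.0, -0.04]
```

>>> play_rows(delta_pos=[[0.1,-0.008,0],[0.139,-0.005,0],[0.145,-0.002,0],[0.145,0.001,0],[0.145,0.004,0],[0.145,0.008,0],[0.145,0.011,0],[0.145,0.014,0],[0.145,0.017,0],[0.143,0.02,0],[0.137,0.023,0],[0.12,0.025,0]], delta_rot=[[0,0,-0.04],[0,0,-0.04],[0,0,-0.04],[0,0,-0.04],[0,0,-0.04],[0,0,-0.04],[0,0,-0.04],[0,0,-0.04],[0,0,-0.04],[0,0,-0.04],[0,0,-0.04],[0,0,-0.04]], gripper=[1,1,1,1,1,1,1,1,1,1,1,1])

```text
clock: 14.75
tcp_pos: [0.4404, 0.2056, 0.2624]
tcp_rot: [-2.072, -2.361, 0.003]
force: [1.4, 0.4, -1.6]
gripper_width: 0.0236
gripper_force: 39.4
```

```bash
python3 -c "
from h import *
go([.444,.205,.229],97.6,3)"
```

```text
t 14.75 tcp [0.4404 0.2056 0.2624] toolx yaw 97.46 q6 0.28 w 0.02363315325079183 f [ 1.4  0.4 -1.6]
3 dp [[-0.001, 0.004, 0.037], [-0.001, 0.004, 0.037], [-0.001, 0.004, 0.037]] dr [-0.001, 0.0, -0.002]
```

>>> play_rows(delta_pos=[[0,0.004,0.037],[0,0.004,0.037],[0,0.004,0.037],[0,0,0],[0,0,0],[0,0,0]], delta_rot=[[0,0,0],[0,0,0],[0,0,0],[0,0,0],[0,0,0],[0,0,0]], gripper=[1,1,1,1,1,1])

```text
clock: 15.5
tcp_pos: [0.4451, 0.2047, 0.231]
tcp_rot: [2.074, 2.359, 0.001]
force: [-0.1, -0.5, -1.7]
gripper_width: 0.0234
gripper_force: 39.4
```

```bash
python3 -c "
from h import *
go([.444,.205,.229],97.6,1)
im,p=cloud('scene');I=im.astype(int)
near=(abs(p[...,0]-.45)<.03)&(abs(p[...,1]-.205)<.05)&(p[...,2]>.1)&(p[...,2]<.24)
b=near&(I[...,2]>I[...,0]+15)&(I[...,2]>I[...,1]+10)
w=near&(I.min(-1)>90)
for n,m in(('blue',b),('label',w)):
  Q=p[m]
  if len(Q)>5:
    A=np.c_[Q[:,1:],np.ones(len(Q))];c=np.linalg.lstsq(A,Q[:,0],rcond=None)[0]
    print(n,len(Q),Q.min(0).round(3),Q.max(0).round(3),Q.mean(0).round(3),'x=a*y+b*z',c.round(3))
g=(I[...,1]>I[...,0]+30)&(I[...,1]>I[...,2]+20)&(p[...,2]>.08)&(p[...,2]<.22)&(abs(p[...,1]+.135)<.1)&(abs(p[...,0]-.63)<.1)
print('basket',g.sum(),p[g].min(0),p[g].max(0))
cv2.imwrite('pics/fin.png',cv2.resize(im[130:320,100:450,::-1],None,fx=2.2,fy=2.2))"
```

```text
t 15.5 tcp [0.4451 0.2047 0.231 ] toolx yaw 97.36 q6 0.28 w 0.023372535978944498 f [-0.1 -0.5 -1.7]
1 dp [[0.002, -0.004, 0.007]] dr [0.002, -0.001, -0.008]
blue 76 [0.452 0.18  0.159] [0.464 0.232 0.24 ] [0.457 0.208 0.211] x=a*y+b*z [-0.129  0.014  0.481]
basket 275 [ 0.59475622 -0.19816519  0.1056377 ] [ 0.69289602 -0.05029486  0.20812838]
```

View pics/fin.png

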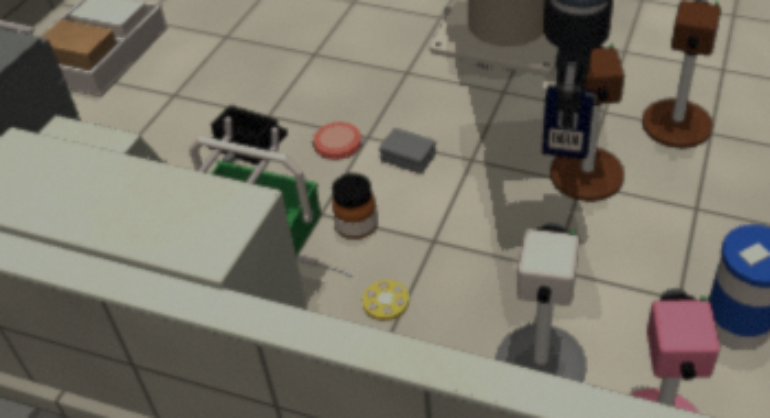

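The basket hangs on both prongs. The amp (567,120) is upright with its label (566,138) towards the white camera. I check the label's height with a ray, then hand in.

```bash
python3 -c "
from h import *
c=manip.get_calibration('scene');T=np.linalg.inv(c['world_to_cam'])
d=T[:3,:3]@np.linalg.inv(c['K'])@[566/2.2+100,138/2.2+130,1];P=T[:3,3]+d*(.457-T[0,3])/d[0];print(P)
ok=np.all(abs(P-[.457,.207,.186])<.010);print(ok)
if ok: print(manip.close_job())"
```

```text
[0.457      0.20728106 0.18711448]
True
the job is handed in; nothing more can be done
None
```

The job is handed in: the basket hangs free on both prongs, and the amplifier is held upright with its label square to the lens about 150 mm away. The last check put the label within about 1 mm of the target position I measured. The judging result was not shown.

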